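Set the slab cutter's stop fence to full length

TASK

Set the slab cutter for its longest tile: press the red lock button on the stop fence's carriage down with the fingertips and keep it held down all the while you slide the fence along its rail, away from the blue wire bow, until it is right up against the end stop. Then let the button spring back up so that the fence locks there, and leave the cutter. Grasp nothing, and leave the things around the cutter where they are.

Things in the scene. Friction and masses are not known exactly. Their poses are not given: they have to be found in the camera images.
- slab_cutter: bench slab cutter, fixed: plywood bed 240 mm (its x) by 500 mm (its y), top 24 mm above the table. Origin: centre of the underside, on the table. x points from the rail side to the far side, y along the rail from the wire bow to the end stop, z up. An aluminium guide rail, 30 mm wide, runs along y at x = -95 mm between dark steel end blocks at y = -155 and +155 mm (tops 58 mm above the table).
- stop_fence (a joint): stop fence: grey carriage on the rail (54 mm across, 70 mm along it, top 58 mm above the table) with an aluminium plate across the bed, 64 mm high. Value in m: 0 at the bow end, growing along the cutter's +y; 0.200 = against the end stop. Starts locked, between 0 and 0.07. Slides with 2 to 3 N while the button is down; with it up, it locks in rack notches every 10 mm, the last at the end stop.
- lock_button (a joint): the red lock button on top of the carriage. Value in m: 0 = up, 0.007 = fully down; it moves straight down against a spring, about 4 N to start it and 8 N to hold it fully down. The lock is free from 0.0035 on; the button counts as held down beyond 0.004. It springs up by itself when released in a notch.
- button_pad (a point): centre of the button's flat ribbed top, where a fingertip presses, 68 mm above the table when up. Flat: 36 mm (x) by 42 mm (y). At its end-stop side (+y), from 21 mm off this point, a lip stands 8 mm higher, 6 mm thick, as wide as the button: a fingertip can push against it. Moves with carriage and button. Axes as the cutter's: +y is the way to slide.
- stop_bumper (a point): face of the rubber bumper on the end-stop block, 48 mm above the table, where the carriage's end face comes to rest. With the carriage there, the button_pad point lies 38 mm short of this point along y.
- wire_bow (a point): middle of the top tube of the blue wire bow, 96 mm above the table. The bow (tube 10 mm thick) is fixed and stands across the whole bed, along the cutter's x, at y = -200 mm; its dark wooden handle, at the same height as the tube, sticks out on the rail side to x = -213 mm.
- slip_jar: brown slip jar with white lid, 68 mm across, 90 mm high, loose; origin centre of its underside. Leave alone.
- bisque_bowl: pale bisque bowl, 110 mm across, 55 mm high, loose; origin centre of its underside. Leave alone.
- bisque_cup: pale bisque cup, 76 mm across, 85 mm high, loose; origin centre of its underside. Leave alone.
- spray_bottle: amber spray bottle with black head, 62 mm across, 152 mm high, loose; origin centre of its underside. Leave alone.
- wooden_rib: flat wooden rib, 55 mm by 88 mm, 6 mm thick, loose on the bed beyond the fence's travel; origin on its underside. Leave alone.
- loop_tool: loop tool, 180 mm long with its wire loop, wooden handle 14 mm thick, loose in front of the cutter; origin on its underside. Leave alone.
- bisque_tile: red-brown bisque tile, 75 mm square, 9 mm thick, loose in front of the cutter; origin centre of its underside. Leave alone.

How it is judged:
On the way, in this order (a step that is already met when the one before it is completed fails the run):
1. the lock button is pressed down before the fence has gone far (value of joint lock_button above 0.004 m and value of joint stop_fence below 0.12 m), for 0.2 s.
2. the fence is against the end stop with the button still held down (value of joint stop_fence above 0.197 m and value of joint lock_button above 0.004 m), for 0.2 s.
At the end, for the whole second after the job is handed in: The stop fence stands at rest within 3 mm of its end stop (joint above 0.197 of 0.200), and the lock button has sprung back up (below 1.5 mm), so that the fence is locked there (value of joint stop_fence above 0.197 m and value of joint lock_button below 0.0015 m and velocity of joint stop_fence between -0.005 and 0.005 m/s); the robot touches nothing.
It fails at once if the button is up while the fence is on its way along the rail (value of joint lock_button below 0.0015 m and value of joint stop_fence between 0.085 and 0.185 m).
It fails at once if one of the things around the cutter is moved by more than 15 mm or lifted (distance of any of slip_jar, bisque_bowl, bisque_cup, spray_bottle, wooden_rib, loop_tool, bisque_tile from where it was at the start of the episode above 0.015 m).
It also fails if it takes over 40 s, if anything falls off the work surface, if the arm or the gripper's body presses on something with over 40 N, if the wrist force passes 120 N, or if a joint passes its speed limit or range.

ROBOT

A 7-joint arm with a two-finger parallel gripper is mounted at the origin on the work surface. World frame = base frame: x ahead of the robot, y to its left, z up, the work surface at z = 0. Lengths are in m, angles in rad, forces in N, time in s.
With the tool pointing down it reaches from about 0.35 to 0.9 m from the base axis. Payload 8.1 kg.
Tool frame: the origin (TCP) lies between the finger pads; the fingertips stand ahead of it and the grasp point (between the pads) is the TCP (arm.nose_length is the z of the fingertips in the tool frame, in m); z points along the fingers, y is the line along which they close (so a half turn about z gives the same grasp; the last joint's range is limited). The gripper opens to 92 mm and grips with 3 to 60 N. Pads are 19 mm wide; open, the fingers measure 130 mm over their backs; the gripper's body (75 mm by 190 mm) begins 47 mm behind the grasp point.
Start: joints at [-1.371, 0.434, 0.025, 1.573, -0.012, 1.134, -0.075], TCP at [0.186, 0.597, 0.211] pointing down, gripper open.
Joint ranges: [-2.62, 2.62], [-0.44, 2.09], [-1.27, 1.32], [0.08, 2.57], [-1.32, 4.46], [0.12, 2], [-2.74, 2.74]. Speed limits (rad/s): [2.22, 2.22, 3.01, 3.01, 3.14, 3.14, 3.14].

INTERFACE

Orientations are given as a rotation vector (axis times angle).
In Python, from cell import sensors, optics, arm gives the robot as it stands.
- The arm moves only by the tool arm_command, never from a script. Its argument "deltas" is one flat list of numbers, 7 for each row, row after row: the turn, a rotation vector about the world's x, y, z as a fraction of full scale, then the shift along the world's x, y, z as a fraction of full scale, then the finger opening in mm, from 0 to 91.8. In form: [wx, wy, wz, dx, dy, dz, fingers, wx, wy, wz, dx, dy, dz, fingers, ...]. A call has 1 to 20 rows; each row is the pose to reach, as a shift and turn from the pose commanded when the call began; what a row does not reach only later rows make up. Full scale, the value 1, is 1 m for a shift and 90 degrees for a turn. A row lasts 1/10 s, in which the tool goes at most 50 mm and 8.59 degrees, less where a joint would pass 70% of its speed; a pose out of reach is approached as far as the arm can. A call with a number of a shift or a turn outside -1 to 1 is refused whole. A call with a gripper value outside its range is refused whole. The fingers move at their own pace and stop on an object; "force" is the grip in N (left out, the last holds). Time passes only in rows, so rows that repeat a pose let the fingers close. It gives the time, the measured TCP pose, the force, the opening and the grip force at its end, in the units of the state.
- sensors.observe(): the state, without advancing time (a new reading comes with each control period).
- optics.get_image(name): name is "side" or "top"; returns the picture (480x640x3 uint8, blue, green, red); there is no depth.
- optics.calibration(name): a dict with "camera_matrix" (3x3 intrinsics, pixels), "D" ([k1, k2, p1, p2, k3] as OpenCV has them; the pictures are not rectified), "rvec" (rotation vector, rad) and "tvec" (3), from world to camera coordinates, as OpenCV has them. Camera axes: x right, y down, z forward; pixel columns grow to the right and rows downward; lengths in m; the calibration is good to about 2 mm. A picture is of the moment at which its call begins. calibration takes no time and is no camera call.
- arm.sign_off(): hands the job in; it is judged then, once.
The state is a dict: "clock": time; "joints": joint angles; "dq": joint speeds; "joint_efforts": joint torques, N m; "position": TCP position; "ee_rot": TCP orientation; "force": force on the tool from outside, world axes, zero at the start; "ft_torque": the same for the moment, N m; "width": opening from 0.0 (shut) to 1.0 (fully open); "gripper_force": force on a finger pad.
Only numpy, scipy, OpenCV 4.12 (cv2) and the standard library are available. Lean on these libraries where they do the work, as an engineer would, in place of code of your own. Each camera call takes 0.05 s, during which the arm holds its last target. There are 200 camera calls.

## Working session

There is one attempt and no reset: what is moved stays moved. The work goes in short steps, Python scripts to look and compute and a tool call to move; the robot and the scene stay as the last step left them, time stands still between calls to the robot, and variables do not carry over. Pictures are saved under pics/ and viewed, at most 10 in all, crops included, and the job is handed in when it is done.

Besides the shell and the picture viewer there is one more tool, called as name(argument=value, ...) on one line, values as JSON. arm_command: Moves the arm, as the interface text tells. Its arguments: {"type":"object","properties":{"deltas":{"type":"array","items":{"type":"number"}},"force":{"type":"number"}},"required":["deltas"]}

```bash
mkdir -p pics; python3 - <<'E'
from cell import sensors, optics, arm
import cv2
s=sensors.observe(); print({k:s[k] for k in('clock','position','ee_rot','force','width')},arm.nose_length)
for n in('side','top'):
    cv2.imwrite(f'pics/{n}0.png',optics.get_image(n)); c=optics.calibration(n); print(n,c)
E
```

```text
{'clock': 0.0, 'position': array([0.18625923, 0.59601272, 0.2105184 ]), 'ee_rot': array([-4.73887584e-01, -3.10554371e+00,  2.55576807e-03]), 'force': array([-0.62302747, -0.09118226, -0.08365108]), 'width': 1.0025783781932143} 0.019
side {'camera_matrix': array([[603.01189981,   0.        , 334.51534749],
       [  0.        , 603.01189981, 227.9017684 ],
       [  0.        ,   0.        ,   1.        ]]), 'D': array([-0.17152009,  0.        ,  0.        ,  0.        ,  0.        ]), 'rvec': array([ 2.22217801, -0.31608235,  0.15027257]), 'tvec': array([-0.53811971,  0.17615247,  1.01789406])}
top {'camera_matrix': array([[616.62166217,   0.        , 318.41964672],
       [  0.        , 616.62166217, 249.29337657],
       [  0.        ,   0.        ,   1.        ]]), 'D': array([-0.12553217,  0.        ,  0.        ,  0.        ,  0.        ]), 'rvec': array([ 2.13193327, -2.12923188,  0.19318855]), 'tvec': array([0.02582215, 0.58176655, 1.14531437])}
```

View pics/side0.png

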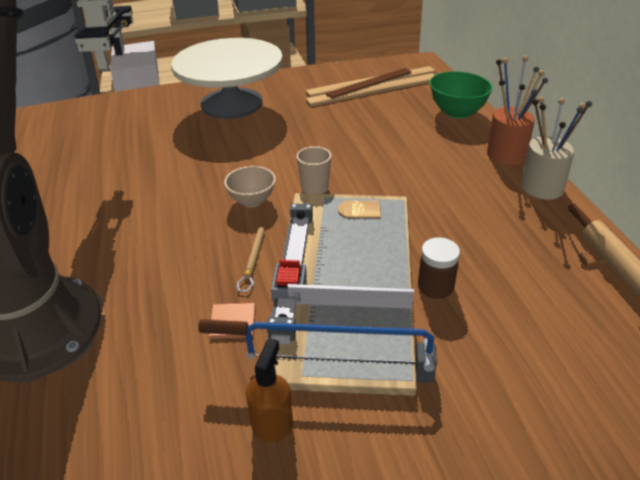

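View pics/top0.png

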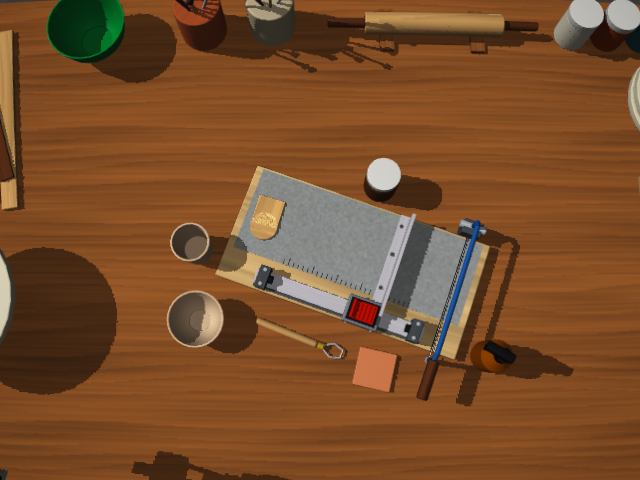

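The side view shows the arm clear of the cutter. In the top view the red button is near (363,312), the end-stop block near (263,277), and the bow-end block near (415,330). The bed corners are near (259,167), (489,245), (457,357) and (217,272).

```bash
cat > h.py <<'E'
import cv2, numpy as np
from cell import sensors, optics, arm
def ray(n,uv,z):
    c=optics.calibration(n); R=cv2.Rodrigues(c['rvec'])[0]; o=-R.T@c['tvec'].ravel()
    p=cv2.undistortPoints(np.float64(uv).reshape(-1,1,2),c['camera_matrix'],c['D']).reshape(-1,2)
    d=np.c_[p,np.ones(len(p))]@R
    return o+d*((z-o[2])/d[:,2])[:,None]
def red(im):
    h=cv2.cvtColor(im,cv2.COLOR_BGR2HSV)
    m=(((h[...,0]<4)|(h[...,0]>175))&(h[...,1]>200)&(h[...,2]>90)).astype(np.uint8)
    n,l,st,ce=cv2.connectedComponentsWithStats(m); i=1+st[1:,4].argmax()
    return cv2.minAreaRect(np.argwhere(l==i)[:,::-1].astype(np.float32)),st[i],ce[i]
E
python3 - <<'E'
from h import *
np.set_printoptions(precision=4,suppress=True)
for n in('top','side'):
    im=cv2.imread(f'pics/{n}0.png'); r,st,ce=red(im); print(n,r,st,ce)
    print(ray(n,[r[0],ce],.070)); b=ray(n,cv2.boxPoints(r),.07); print(b, np.linalg.norm(np.diff(b,axis=0),axis=1))
q=ray('top',[(259,167),(489,245),(457,357),(217,272)],.024); print(q,np.linalg.norm(q-np.roll(q,-1,0),axis=1),q.mean(0))
e=ray('top',[(263,277),(415,330)],.058);print(e,np.linalg.norm(e[0]-e[1]))
a=(q[0]+q[3]-q[1]-q[2]);print('yaw of cutter +y',np.degrees(np.arctan2(a[1],a[0])),np.degrees(np.arctan2(*(e[0]-e[1])[1::-1])))
im=cv2.imread('pics/top0.png')[140:420,200:530]; cv2.imwrite('pics/crop.png',cv2.resize(im[60:230,0:260],None,fx=3,fy=3,interpolation=2))
E
```

```text
top ((362.9862976074219, 311.3698425292969), (25.514968872070312, 19.428831100463867), 20.556047439575195) [349 298  29  27 455] [363.3956 311.789 ]
[[ 0.46   -0.0573  0.07  ]
 [ 0.4592 -0.0581  0.07  ]]
[[ 0.4513 -0.0283  0.07  ]
 [ 0.4856 -0.0414  0.07  ]
 [ 0.4686 -0.0864  0.07  ]
 [ 0.4345 -0.0731  0.07  ]] [0.0367 0.048  0.0367]
side ((289.5, 264.5), (5.0, 17.0), 90.0) [281 262  18   6  76] [289.4737 263.7895]
[[ 0.4674 -0.0397  0.07  ]
 [ 0.4678 -0.0378  0.07  ]]
[[ 0.4546 -0.0291  0.07  ]
 [ 0.4832 -0.0374  0.07  ]
 [ 0.4801 -0.0501  0.07  ]
 [ 0.4519 -0.0419  0.07  ]] [0.0297 0.013  0.0295]
[[ 0.7571  0.1479  0.024 ]
 [ 0.596  -0.3166  0.024 ]
 [ 0.374  -0.2436  0.024 ]
 [ 0.5407  0.2271  0.024 ]] [0.4916 0.2337 0.4994 0.2305] [ 0.567  -0.0463  0.024 ]
[[ 0.5265  0.1328  0.058 ]
 [ 0.4253 -0.1568  0.058 ]] 0.30670839092162117
yaw of cutter +y 70.68438838280784 70.74802905702839
```

View pics/crop.png

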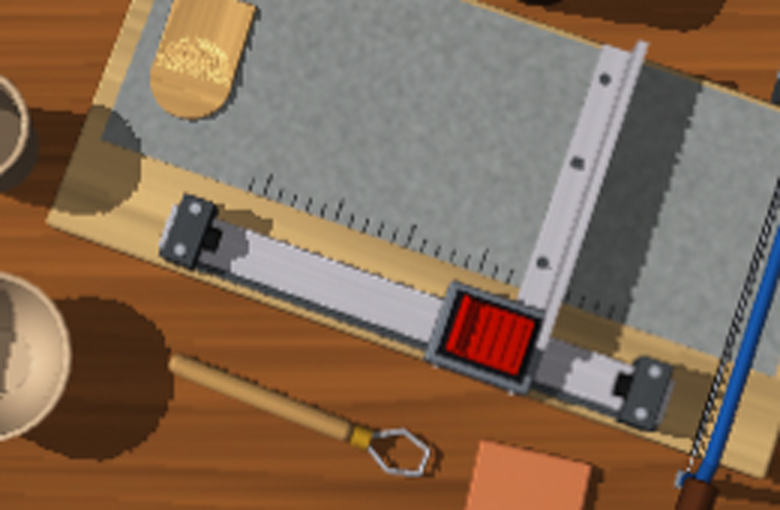

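The pad centre comes out near (0.459, -0.060, 0.068), and the cutter's +y points along yaw 70.7°. The sizes fit: 36.7 × 48 mm for button plus lip, and it lies on the rail line. The fence is at about 0.05, so it has about 0.15 m to go. The tool's y axis is already almost along the rail, so I'll go above the button with the fingers closed.

arm_command(deltas=[0,0,-0.002,0.017,-0.041,0,0,0,0,-0.004,0.034,-0.082,0,0,0,0,-0.006,0.051,-0.124,0,0,0,0,-0.008,0.068,-0.165,0,0,0,0,-0.01,0.085,-0.206,0,0,0,0,-0.012,0.102,-0.247,0,0,0,0,-0.014,0.119,-0.289,0,0,0,0,-0.016,0.136,-0.33,0,0,0,0,-0.018,0.153,-0.371,0,0,0,0,-0.02,0.17,-0.412,0,0,0,0,-0.021,0.187,-0.454,0,0,0,0,-0.021,0.204,-0.495,0,0,0,0,-0.021,0.221,-0.536,0,0,0,0,-0.021,0.238,-0.577,0,0,0,0,-0.021,0.255,-0.62,0,0,0,0,-0.021,0.271,-0.66,0,0,0,0,-0.021,0.271,-0.66,0,0,0,0,-0.021,0.271,-0.66,-0.0,0,0,0,-0.021,0.271,-0.66,-0.0,0,0,0,-0.021,0.271,-0.66,0,0], force=20)

```text
clock: 2.1
position: [0.457, -0.062, 0.2112]
ee_rot: [-0.521, -3.097, -0.001]
force: [0.4, -0.4, 0.1]
width: 0.008
gripper_force: 0.0
```

arm_command(deltas=[0,0,0,0,0,-0.025,0,0,0,0,0,0,-0.05,0,0,0,0,0,-0.001,-0.075,0,0,0,0,0,-0.001,-0.095,0,0,0,0,0,-0.001,-0.108,0,0,0,0,0,-0.001,-0.108,0,0,0,0,0,-0.001,-0.108,0])

```text
clock: 2.8
position: [0.4574, -0.0638, 0.1036]
ee_rot: [-0.523, -3.098, -0.0]
force: [0.7, 0.2, 0.2]
width: 0.006
gripper_force: 0.0
```

```bash
python3 - <<'E'
from h import *
a=optics.get_image('side');b=optics.get_image('top')
cv2.imwrite('pics/near.png',np.hstack([cv2.resize(a[200:360,200:330],(400,492),interpolation=2),cv2.resize(b[240:390,290:412],(400,492),interpolation=2)]))
s=sensors.observe();print(s['position'],s['force'])
E
```

```text
[ 0.45797696 -0.06405639  0.1041561 ] [-0.13280878 -0.03713201 -0.11471925]
```

View pics/near.png

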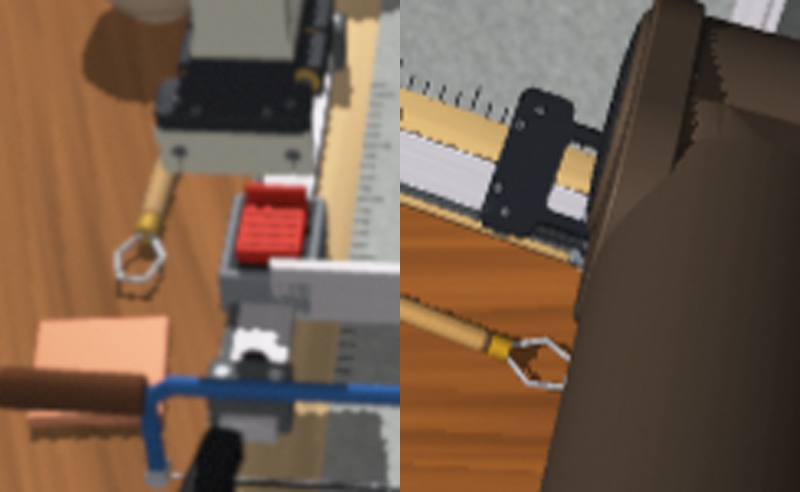

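The left crop (side view) shows the button fully visible, with the gripper's grey body above and behind it and no fingers over the pad. I need the full view with the TCP and fingertip projected into it.

```bash
python3 - <<'E'
from h import *
s=sensors.observe();p=s['position'];a=optics.get_image('side')
c=optics.calibration('side')
pts=np.array([p,p-[0,0,.019],[.459,-.060,.068],[.509,.082,.068],p+[0,0,.047]])
q=cv2.projectPoints(pts,c['rvec'],c['tvec'],c['camera_matrix'],c['D'])[0].reshape(-1,2);print(q,s['ee_rot'])
a=cv2.resize(a,None,fx=1,fy=1)
for i,t in enumerate(q): cv2.circle(a,tuple(int(v) for v in t),2,[(0,255,0),(255,255,0),(255,0,255),(0,255,255),(255,255,255)][i],-1)
cv2.imwrite('pics/s2.png',cv2.resize(a[60:380,130:450],(800,800))[:600] if 0 else cv2.resize(a[80:380,130:530],(800,600)))
E
```

```text
[[286.20329591 259.66004194]
 [286.79836452 268.10912375]
 [287.38842055 273.90130613]
 [296.66540131 220.2606504 ]
 [284.68370034 237.85821332]] [5.23736191e-01 3.09633898e+00 8.03459343e-04]
```

View pics/s2.png

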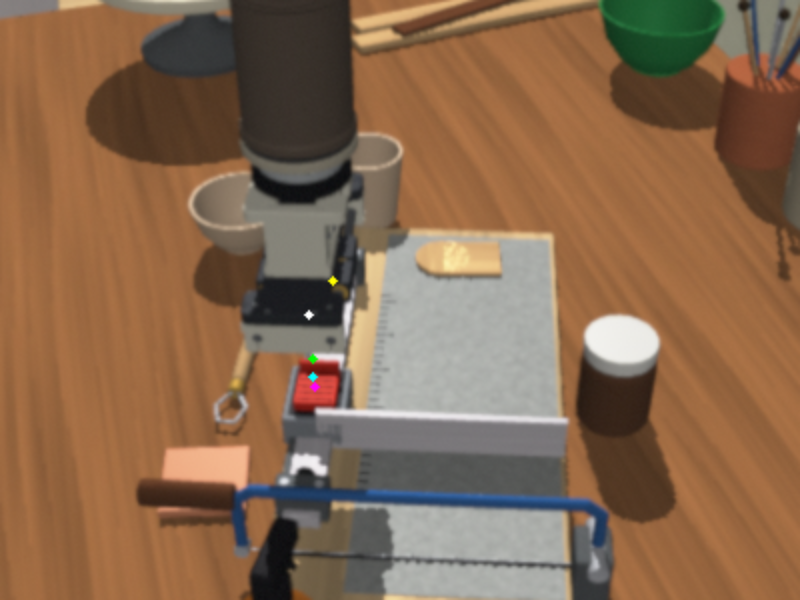

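The TCP projects to (286,260) and the tip to (287,268), yet no finger covers the pad there. The body's near face ends at row ~252. I'll check the body position numerically against both views before pressing.

```bash
python3 - <<'E'
from h import *
np.set_printoptions(precision=4,suppress=True)
p=sensors.observe()['position'];u=np.array([.3305,.9438,0]);v=np.array([.9438,-.3305,0])
for n,px in(('top',[(321,287.7),(327.2,266.8),(315,308.6)]),('side',[(278.5,253),(253,252),(302,254)])):
  for z in(.15,.17,.19,.21):
    d=ray(n,px,z)-p; print(n,z,d@u,d@v)
b=optics.get_image('top'); a=optics.get_image('side')
cv2.imwrite('pics/c3.png',np.hstack([cv2.resize(a[160:310,220:345],(500,600),interpolation=2),cv2.resize(b[250:340,300:345],(300,600),interpolation=2)]))
E
```

```text
top 0.15 [0.094  0.0959 0.0917] [ 0.0068  0.0455 -0.0315]
top 0.17 [0.0934 0.0953 0.0911] [ 0.0045  0.0426 -0.033 ]
top 0.19 [0.0927 0.0946 0.0906] [ 0.0023  0.0396 -0.0345]
top 0.21 [0.0921 0.094  0.09  ] [ 0.0001  0.0367 -0.036 ]
side 0.15 [-0.0365 -0.0364 -0.0369] [-0.0055 -0.0462  0.0317]
side 0.17 [-0.0595 -0.0594 -0.0599] [-0.0014 -0.0407  0.0346]
side 0.19 [-0.0826 -0.0824 -0.0829] [ 0.0028 -0.0353  0.0376]
side 0.21 [-0.1056 -0.1054 -0.1059] [ 0.0069 -0.0298  0.0406]
```

View pics/c3.png

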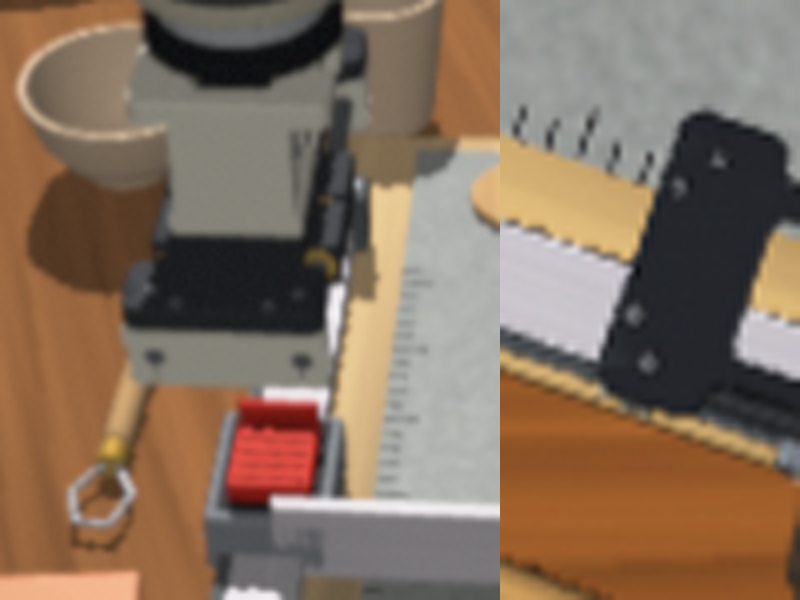

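The top view puts the body's far end at +0.093 along the rail against 0.095 expected, so the plan position is right. The side view fits only if the body is about 40–50 mm higher than the state says. That makes the reported z doubtful, so I'll descend in small steps and watch the force.

arm_command(deltas=[0,0,0,0,0,-0.005,0,0,0,0,0,0,-0.01,0,0,0,0,0,0,-0.013,0,0,0,0,0,0,-0.013,0])

```text
clock: 3.45
position: [0.4569, -0.0644, 0.0897]
ee_rot: [-0.525, -3.096, 0.0]
force: [0.5, -0.4, -0.0]
width: 0.003
gripper_force: 0.0
```

arm_command(deltas=[0,0,0,0,0,-0.002,0,0,0,0,0,0,-0.004,0,0,0,0,0,0,-0.006,0,0,0,0,0,0,-0.006,0])

```text
clock: 3.85
position: [0.4573, -0.0645, 0.0841]
ee_rot: [-0.525, -3.097, 0.0]
force: [0.1, 0.2, 0.1]
width: 0.007
gripper_force: 0.0
```

No contact at a reported tip height of 0.065, which confirms the z reading is off. I'll take another small step down, then look at the side view.

arm_command(deltas=[0,0,0,0,0,-0.003,0,0,0,0,0,0,-0.006,0,0,0,0,0,0,-0.006,0])

```text
clock: 4.15
position: [0.4571, -0.0644, 0.0779]
ee_rot: [-0.525, -3.097, 0.0]
force: [-0.7, 0.2, -0.7]
width: 0.004
gripper_force: 0.0
```

arm_command(deltas=[0,0,0,0,0,-0.003,0,0,0,0,0,0,-0.006,0,0,0,0,0,0,-0.006,0])

```text
clock: 4.45
position: [0.4571, -0.0644, 0.0719]
ee_rot: [-0.525, -3.097, 0.0]
force: [0.1, -1.0, -0.4]
width: 0.005
gripper_force: 0.0
```

```bash
python3 - <<'E'
from h import *
s=sensors.observe();print(s['position'],s['force'])
a=optics.get_image('side');b=optics.get_image('top')
cv2.imwrite('pics/c4.png',np.hstack([cv2.resize(a[180:300,230:330],(500,600),interpolation=2),cv2.resize(b[250:340,300:345],(300,600),interpolation=2)]))
E
```

```text
[ 0.45711189 -0.06441662  0.07193016] [ 0.14569564 -1.00594575 -0.42554345]
```

View pics/c4.png

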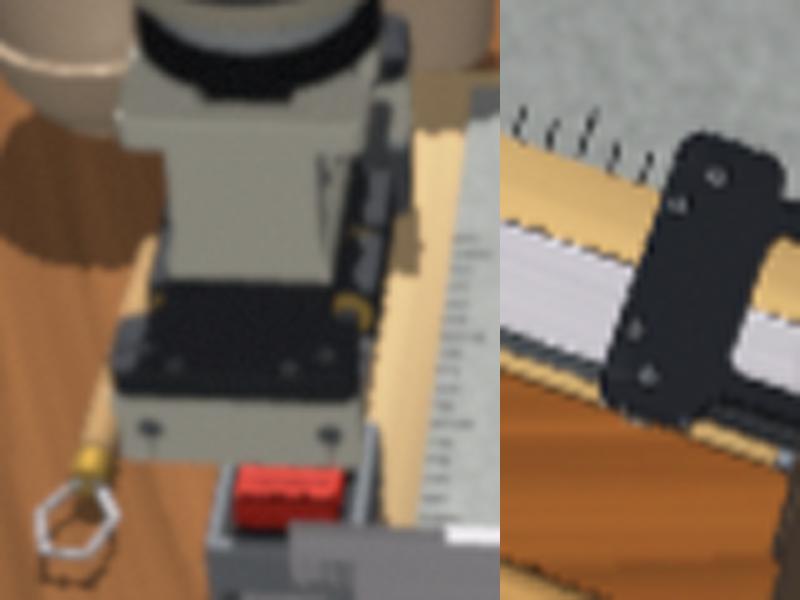

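The side crop shows the body's near bottom edge at row ~272 with the button right below it. That edge is at z ≈ 0.165, so the tips are still about 30 mm above the pad. The top view shows the gripper centred over the rail. I'll keep going down, guarded.

arm_command(deltas=[0,0,0,0,0,-0.004,0,0,0,0,0,0,-0.008,0,0,0,0,0,0,-0.01,0,0,0,0,0,0,-0.01,0])

```text
clock: 4.95
position: [0.4571, -0.0644, 0.0619]
ee_rot: [-0.525, -3.097, 0.0]
force: [0.1, 0.3, 0.1]
width: 0.006
gripper_force: 0.0
```

arm_command(deltas=[0,0,0,0,0,-0.003,0,0,0,0,0,0,-0.006,0,0,0,0,0,0,-0.006,0])

```text
clock: 5.25
position: [0.4571, -0.0644, 0.056]
ee_rot: [-0.525, -3.097, 0.0]
force: [0.0, 0.8, -0.3]
width: -0.0
gripper_force: 0.0
```

arm_command(deltas=[0,0,0,0,0,-0.002,0,0,0,0,0,0,-0.004,0,0,0,0,0,0,-0.004,0])

```text
clock: 5.55
position: [0.4575, -0.0644, 0.0523]
ee_rot: [0.525, 3.097, 0.0]
force: [0.2, 0.6, 3.6]
width: 0.003
gripper_force: 1.9
```

Contact at a reported z of about 0.0525 with 3.6 N, which matches the spring's starting force. Pressing on.

arm_command(deltas=[0,0,0,0,0,-0.002,0,0,0,0,0,0,-0.004,0,0,0,0,0,0,-0.004,0])

```text
clock: 5.85
position: [0.4575, -0.0644, 0.0483]
ee_rot: [0.525, 3.097, 0.0]
force: [-1.7, -0.7, 7.2]
width: 0.003
gripper_force: 3.1
```

arm_command(deltas=[0,0,0,0,0,-0.001,0,0,0,0,0,0,-0.002,0,0,0,0,0,0,-0.002,0])

```text
clock: 6.15
position: [0.4575, -0.0645, 0.0464]
ee_rot: [0.525, 3.097, 0.0]
force: [-1.3, 0.3, 7.1]
width: 0.005
gripper_force: 3.6
```

arm_command(deltas=[0,0,0,0,0,-0.001,0,0,0,0,0,0,-0.0015,0,0,0,0,0,0,-0.0015,0])

```text
clock: 6.45
position: [0.4576, -0.0645, 0.0457]
ee_rot: [0.525, 3.097, 0.001]
force: [-4.9, 0.5, 20.4]
width: 0.005
gripper_force: 10.3
```

```bash
python3 - <<'E'
from h import *
s=sensors.observe();print(s['position'],s['force'])
a=optics.get_image('side');b=optics.get_image('top')
cv2.imwrite('pics/c5.png',np.hstack([cv2.resize(a[180:300,230:330],(500,600),interpolation=2),cv2.resize(b[250:340,300:345],(300,600),interpolation=2)]))
E
```

```text
[ 0.45759294 -0.06446893  0.04566618] [-4.87591553  0.46521822 20.41716031]
```

View pics/c5.png

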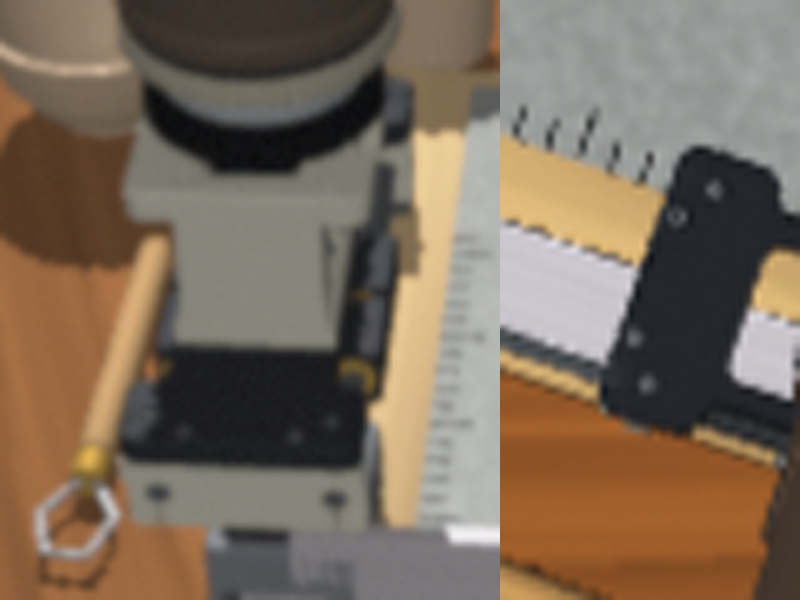

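The force jumped to 20 N after about 7 mm of travel, so the button is fully down. The side crop shows only the gripper covering the button, and the body is clear of the fence plate. I'll ease off slightly and start sliding along (0.3305, 0.944).

arm_command(deltas=[0,0,0,0,0,0.0004,0,0,0,0,0.001,0.0028,0.0004,0,0,0,0,0.002,0.0057,0.0004,0,0,0,0,0.003,0.0085,0.0004,0,0,0,0,0.004,0.0113,0.0004,0,0,0,0,0.005,0.0142,0.0004,0,0,0,0,0.006,0.017,0.0004,0,0,0,0,0.0066,0.0189,0.0004,0,0,0,0,0.0066,0.0189,0.0004,0])

```text
clock: 7.45
position: [0.4643, -0.0454, 0.0458]
ee_rot: [0.525, 3.097, 0.001]
force: [-3.5, 1.4, 13.4]
width: 0.003
gripper_force: 6.8
```

```bash
cat >> h.py <<'E'
def plate(im):  # bright fence-plate face row in side view, at columns 350..400 -> along-rail position of its top edge at z=.064
    g=cv2.cvtColor(im,cv2.COLOR_BGR2GRAY).astype(float); out=[]
    u=np.array([.3305,.9438,0])
    for c in (350,370,390):
        col=g[215:315,c-2:c+3].mean(1); r=215+int(np.argmax(np.diff(col)))
        out.append((r,round(float(ray('side',[(c,r)],.064)[0]@u),4)))
    return out
E
python3 - <<'E'
from h import *
print(plate(cv2.imread('pics/side0.png')),plate(optics.get_image('side')),sensors.observe()['force'])
E
```

```text
[(218, 0.2633), (218, 0.2653), (287, 0.0762)] [(218, 0.2633), (278, 0.0967), (279, 0.0959)] [-3.57537267  1.76093673 13.9860476 ]
```

The fence plate moved 0.0762 → 0.0959 along the rail, so it slides with the finger. Continuing for 110 mm.

arm_command(deltas=[0,0,0,0.002,0.0057,0,0,0,0,0,0.004,0.0113,0,0,0,0,0,0.006,0.017,0,0,0,0,0,0.008,0.0227,0,0,0,0,0,0.01,0.0283,0,0,0,0,0,0.012,0.034,0,0,0,0,0,0.014,0.0397,0,0,0,0,0,0.016,0.0453,0,0,0,0,0,0.018,0.051,0,0,0,0,0,0.02,0.0567,0,0,0,0,0,0.022,0.0623,0,0,0,0,0,0.024,0.068,0,0,0,0,0,0.026,0.0737,0,0,0,0,0,0.028,0.0793,0,0,0,0,0,0.03,0.085,0,0,0,0,0,0.032,0.0907,0,0,0,0,0,0.034,0.0963,0,0,0,0,0,0.0364,0.1038,0,0,0,0,0,0.0364,0.1038,0,0])

```text
clock: 9.4
position: [0.5017, 0.0594, 0.0459]
ee_rot: [0.523, 3.096, 0.002]
force: [-0.2, 2.1, 10.8]
width: 0.003
gripper_force: 4.9
```

```bash
python3 - <<'E'
from h import *
print(plate(optics.get_image('side')),sensors.observe()['force'])
E
```

```text
[(272, 0.11), (273, 0.1093), (273, 0.111)] [0.08566758 1.89908416 9.43914655]
```

```bash
python3 - <<'E'
from h import *
a=optics.get_image('side');b=optics.get_image('top')
cv2.imwrite('pics/c6.png',np.hstack([cv2.resize(a[150:350,220:420],(400,400),interpolation=2),cv2.resize(b[200:360,220:380],(400,400),interpolation=2)]))
E
```

```text
(no output)
```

View pics/c6.png

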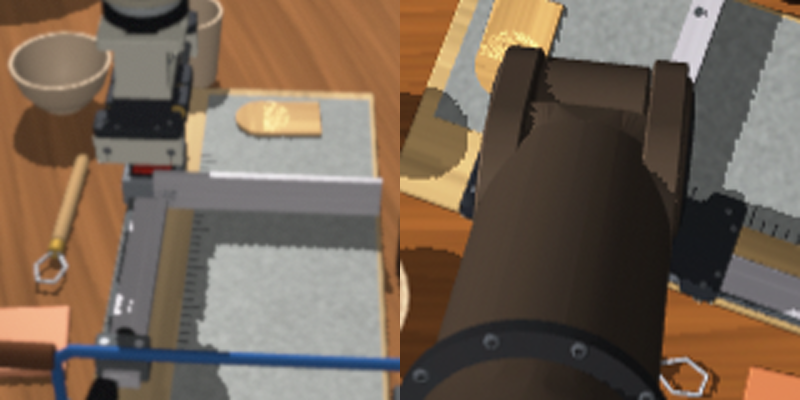

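The fence plate's top edge is now at side-view row ~239, near (370,239), so it has followed the finger all the way. About 20–25 mm remain, which I'll take slowly.

arm_command(deltas=[0,0,0,0.001,0.0028,0,0,0,0,0,0.002,0.0057,0,0,0,0,0,0.003,0.0085,0,0,0,0,0,0.004,0.0113,0,0,0,0,0,0.005,0.0142,0,0,0,0,0,0.006,0.017,0,0,0,0,0,0.006,0.017,0,0])

```text
clock: 10.25
position: [0.5074, 0.0756, 0.0459]
ee_rot: [0.525, 3.096, 0.001]
force: [-0.5, 0.2, 10.0]
width: 0.003
gripper_force: 5.0
```

arm_command(deltas=[0,0,0,0.0007,0.0019,0,0,0,0,0,0.0013,0.0038,0,0,0,0,0,0.0013,0.0038,0,0])

```text
clock: 10.55
position: [0.5078, 0.0767, 0.0458]
ee_rot: [0.528, 3.096, -0.003]
force: [-3.3, -8.5, 15.5]
width: 0.003
gripper_force: 7.4
```

arm_command(deltas=[0,0,0,0.0007,0.0019,0,0,0,0,0,0.0013,0.0038,0,0,0,0,0,0.0013,0.0038,0,0])

```text
clock: 10.85
position: [0.509, 0.0801, 0.0458]
ee_rot: [0.529, 3.096, -0.003]
force: [-4.2, -9.4, 14.3]
width: 0.008
gripper_force: 7.6
```

About 9 N now resists and the tips slip slightly on the pad, so the fence is probably at the stop. I'll push a little further onto the lip to confirm.

arm_command(deltas=[0,0,0,0.0007,0.0019,0,0,0,0,0,0.0013,0.0038,0,0,0,0,0,0.0013,0.0038,0,0,0,0,0,0.0013,0.0038,0,0])

```text
clock: 11.25
position: [0.5104, 0.084, 0.0458]
ee_rot: [0.529, 3.096, -0.003]
force: [-4.1, -9.5, 15.3]
width: 0.002
gripper_force: 7.3
```

```bash
python3 - <<'E'
from h import *
s=sensors.observe();print(s['clock'],s['position'],s['force'])
g=cv2.cvtColor(optics.get_image('side'),cv2.COLOR_BGR2GRAY).astype(float)
print(g[218:250,368:373].mean(1).round())
g0=cv2.cvtColor(cv2.imread('pics/side0.png'),cv2.COLOR_BGR2GRAY).astype(float); print(g0[278:300,368:373].mean(1).round())
u=np.array([.3305,.9438,0])
for r in range(226,242,2): print(r,ray('side',[(370,r)],.064)[0]@u)
print(ray('side',[(370,287)],.064)[0]@u)
E
```

```text
11.25 [0.51039633 0.0839815  0.04583077] [-4.07534819 -9.52063815 15.31752362]
[113. 146. 169. 175. 175. 175. 174. 175. 175. 173. 172. 171. 178. 205.
 222. 202. 154. 125. 119. 120. 120. 120. 119. 119. 121. 121. 121. 120.
 120. 121. 120. 113.]
[167. 169. 170. 169. 168. 167. 168. 170. 177. 203. 223. 217. 169. 125.
 113. 113. 114. 115. 114. 114. 114. 115.]
226 0.24037022530391372
228 0.2342696048397346
230 0.22821992535807908
232 0.22222048380516884
234 0.21627058987962783
236 0.21036956573934007
238 0.2045167457163276
240 0.19871147603939104
0.0745474736160442
```

The plate's edge is now at row ~232, which puts its travel at 0.151 m from ~0.05. The steady 10 N of resistance against 2–3 N for sliding fits the end stop. The button has been held down there for over 0.5 s, so I'll lift straight up.

arm_command(deltas=[0,0,0,0,0,0.003,0,0,0,0,0,0,0.007,0,0,0,0,0,0,0.012,0,0,0,0,0,0,0.02,0,0,0,0,0,0,0.035,0,0,0,0,0,0,0.06,0,0,0,0,0,0,0.1,0,0,0,0,0,0,0.14,0,0,0,0,0,0,0.15,0,0,0,0,0,0,0.15,0])

```text
clock: 12.3
position: [0.5113, 0.0873, 0.197]
ee_rot: [0.524, 3.095, 0.004]
force: [-0.7, -0.2, -0.6]
width: 0.004
gripper_force: 0.0
```

```bash
python3 - <<'E'
from h import *
s=sensors.observe();print(s['clock'],s['position'],s['force'])
a=optics.get_image('side')
g=cv2.cvtColor(a,cv2.COLOR_BGR2GRAY).astype(float)
print(g[224:240,368:373].mean(1).round())
b=optics.get_image('top')
cv2.imwrite('pics/end.png',np.hstack([cv2.resize(a[150:300,220:360],(400,429),interpolation=2),cv2.resize(b[200:350,220:360],(400,429),interpolation=2)]))
E
```

```text
12.3 [0.51132203 0.08729891 0.19702467] [-0.74359017 -0.23382869 -0.62143514]
[167. 169. 169. 167. 166. 165. 172. 198. 216. 196. 152. 122. 115. 115.
 115. 115.]
```

View pics/end.png

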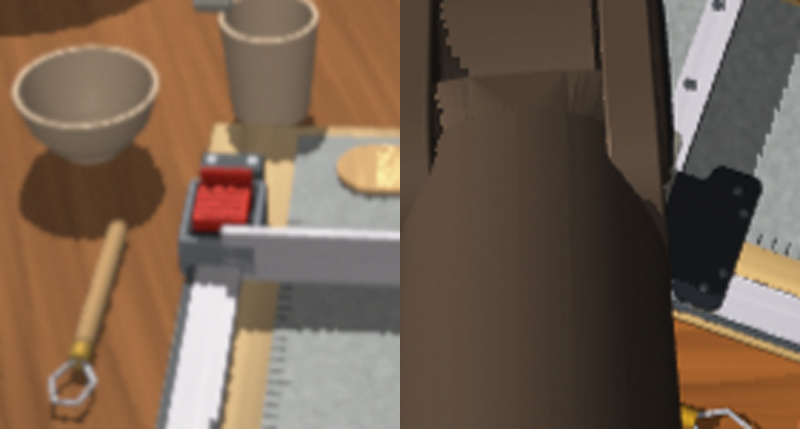

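The side view shows the carriage right up against the end block, near (300,208), with the red button up and the things around it in place. The plate edge is still at row 232, and the arm is clear with no force on it. Handing in.

```bash
python3 -c "
from cell import arm; print(arm.sign_off())"
```

```text
the job is handed in; nothing more can be done
None
```

The job is handed in: in the last picture the fence stands against its end stop with the lock button up, the arm is clear, and the things in view have not moved; no verdict was returned.

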